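# Bolt the restored cupboard door to its stile

## Task

The cupboard door being restored lies on the bench against its stile. Slide its barrel bolt gently across, fully home into the keeper on the stile, then turn the bolt's handle down towards the robot until it rests in the notch, and let go. The notch must be found by feel: the screws sit in fresh filler, so never force the handle, and leave the brush, the pick and the roll of tape where they are.

Things in the scene. Friction and masses are not known exactly. Their poses are not given: they have to be found in the camera images.
- door: White cupboard door, 300 x 255 mm, 20 mm thick, lying face up on the bench, fixed; a 70 mm wide stile lies beside its +y edge. Origin: on the bench, under the bolt's axis, which is the line x = 0, z = 40 mm. Axes: z up, +y the way the bolt slides to close (from door to stile), -x the side to which the handle turns down, roughly towards the robot.
- channel (a point): Point on the bolt's axis above the door's origin, axes as the door's. The channel is a steel U of two rails, 22 mm wide over all, top 52 mm above the bench, from 82 mm behind this point to 52 mm ahead along y. The stem stands in its 14 mm slot (2 mm play each side) and cannot be turned down there. More than about 25 N between handle and channel tears it loose; pushing the knob sideways is a 4:1 lever.
- catch_range (a point): Where the notch lies on average, on the axis, 12 mm along +y from channel. A dark catch here (54 mm high above the bench, 66 mm long, reaching 31 mm to -x) has a 14 mm wide notch open to -x. It is set by hand: the notch's middle lies up to 20 mm either way from this point, not measured. The notch's far wall stops the stem 2 mm past the middle. More than about 25 N on it breaks the filler.
- throw: The sliding steel rod of the bolt, 13.6 mm in diameter. Origin: on its axis at the root of the handle, 40 mm above the bench; it moves along the door's y and starts 42 to 62 mm on the -y side of the door's origin. Axes as the door's. Dry friction about 3 N against sliding; it stays where it is left.
- knob (a point): Centre of the ball knob (22 mm in diameter, dark steel) at the end of the handle. The handle is a 10 x 10 mm square stem at right angles to the rod; the knob's centre is 55 mm from the rod's axis, so about 95 mm above the bench when upright and 57 mm when down in the notch. Its z axis points along the stem outwards, its y axis along the rod.
- turn (a joint): Turning angle of the handle about the rod's axis, rad: 0 upright, growing as the knob goes down to the door's -x side; about 1.25 when resting on the seat in the notch. About +-0.17 of play in the slot. Friction holds it at any angle (about 1 N at the knob turns it). Pressing on the knob bears about twice as hard on the seat.
- tip (a point): End of the rod that enters the keeper, on the rod's axis, 95 mm along +y from the origin of throw.
- keeper (a point): Middle of the keeper's mouth on the stile (steel box 50 mm long), on the bolt's axis, 66 mm along +y from the door's origin. Axes as the door's; the tip is inside where it is on the +y side of this point. Fully home the tip is 19 to 63 mm past it.
- brush: Flat paint brush, blue handle, 200 mm long, 42 mm wide, 20 mm high, loose on the door panel; origin at the middle of its underside. Leave alone.
- pick: Thin double-ended scraping pick, green handle, 146 mm long, 8 mm high, loose on the door panel; origin at the middle of its underside. Leave alone.
- tape: Roll of tape, 90 mm in diameter, 24 mm high, loose on the bench; origin at the centre of its underside. Leave alone.

How it is judged:
By the outcome, as a careful person would: the job done as asked, in the order asked, and still so for the second after the job is handed in, with the robot touching nothing.
It also fails if it takes over 45 s, if anything falls off the work surface, if the arm or the gripper's body presses on something with over 40 N, if the wrist force passes 120 N, or if a joint passes its speed limit or range.

## Robot

A 6-joint arm with a two-finger parallel gripper is mounted at the origin on the work surface. World frame = base frame: x ahead of the robot, y to its left, z up, the work surface at z = 0. Lengths are in m, angles in degrees, forces in N, time in s.
With the tool pointing down it reaches from about 0.35 to 0.875 m from the base axis. Payload 4.2 kg.
Tool frame: the origin (TCP) lies midway between the tips of the shut fingers; the grasp point (between the pads) lies 19 mm behind it; y points along the fingers, z is the direction in which the jaws open and shut, and the axes are right-handed (so a half turn about y gives the same grasp; the last joint's range is limited). The gripper opens to 87 mm and grips with 3 to 60 N. Pads are 19 mm wide; open, the fingers measure 117 mm over their backs; the gripper's body (75 mm by 190 mm) begins 51 mm behind the grasp point.
Start: joints at [91.593, 22.042, 0.453, 0, -68.411, -14.817], TCP at [0.143, 0.608, 0.223] pointing down, gripper open.
Joint ranges: [-179.83, 179.83], [-69.29, 118.12], [-61.27, 80.66], [-181.25, 117.63], [-171.15, -9.14], [-177.46, 177.46]. Speed limits (degrees/s): [159.86, 159.86, 180, 180, 180, 180].

## Interface

Orientations are given as [roll, pitch, yaw] about the fixed x, y, z axes, in that order (R = Rz(yaw) Ry(pitch) Rx(roll)).
In Python, from workcell import env gives the robot as it stands. The module is installed in compiled form; this text tells all that it offers. Calls block until the motion is done:
- env.goto(position, orientation): joint-space move of the TCP to a pose.
- env.move_straight(position, rotation=None, rate=0.15, force_limit=None): straight line of the TCP; rotation=None keeps the orientation; rate is the mean speed in m/s. With force_limit (N) it stops when the force on the tool has changed by that much, and returns True; else False.
- env.set_joints(angles): joint-space move.
- env.gripper_to(opening, grasp_force=None): opening from 0.0 (shut) to 1.0 (fully open); grasp_force is the grip in N (None keeps the last); returns when the fingers have stopped.
- env.dwell(seconds).
- env.inverse_kinematics(position, orientation): joint angles nearest the present ones, or None.
- env.read_state(): the state.
- env.grab_frame(name): name is "scene" or "top"; returns a dict with "image" (400x640x3 uint8, blue, green, red), "fx", "fy", "cx", "cy" (pixels), "position" and "orientation" of the camera in the world. Camera axes: x right, y up, looking along -z (the intrinsics and any distortion apply to the point x, -y, -z); pixel columns grow to the right and rows downward; lengths in m; the calibration is good to about 2 mm. A picture is of the moment at which its call begins. There is no depth.
A pose or a line that the arm cannot do raises env.Unreachable and nothing moves.
- env.close_job(): hands the job in, once; it reports no verdict.
Trained networks look in a picture, given as the dict that the camera call returned (one of the last four; its "shot" number tells which), for a name from the list of things; names that differ only in an ending like _2 or _b are one class to them, and where a whole thing is asked for, a point or a joint stands for the part that bears it (a point fixed in the world has none). Each returns a list of dicts, best first, with "score" (0 to 1); they miss things now and then, are a little off and sometimes report something else, mostly with a low value. They report only what shows in the picture. A call takes as long as a camera call.
- env.search_frame(picture, thing): "xyz" ([x, y, z] in m, in world coordinates, good to about 4 mm: the middle of the surface that is visible of it).
- env.trace(picture, thing): "mask" (400x640 bool, what is visible of it).
The state is a dict: "clock": time; "joint_positions": joint angles; "qvel": joint speeds; "joint_torque": joint torques, N m; "position": TCP position; "tool_rot": TCP orientation; "force": force on the tool from outside, world axes, zero at the start; "wrist_torque": the same for the moment, N m; "opening": opening from 0.0 (shut) to 1.0 (fully open).
Only numpy, scipy, OpenCV 4.12 (cv2) and the standard library are available. Lean on these libraries where they do the work, as an engineer would, in place of code of your own. Each camera call takes 0.05 s, during which the arm holds its last target.

## Working session

There is one attempt and no reset: what is moved stays moved. The work goes in short steps, each a Python script; the robot and the scene stay as the last script left them, time stands still between calls to the robot, and variables do not carry over. Pictures are saved under pics/ and viewed, and the job is handed in when it is done.

```bash
mkdir -p pics
python3 - <<'E'
from workcell import env
import cv2,numpy as np
s=env.read_state(); print({k:np.round(v,3) for k,v in s.items()})
for n in ["scene","top"]:
    f=env.grab_frame(n); cv2.imwrite(f"pics/{n}1.png",f["image"])
    print(n,f["fx"],f["fy"],f["cx"],f["cy"],np.round(f["position"],4),np.round(f["orientation"],3),[k for k in f])
    for t in ["knob","throw","door","tip","keeper","brush","pick","tape","channel","catch_range"]:
        try: print(t,[(np.round(d["xyz"],4).tolist(),round(d["score"],2)) for d in env.search_frame(f,t)][:3])
        except Exception as e: print(t,repr(e)[:100])
E
```

```text
{'clock': np.float64(0.0), 'joint_positions': array([ 9.1594e+01,  2.2091e+01,  3.7800e-01, -3.1000e-02, -6.8413e+01,
       -1.4818e+01]), 'qvel': array([ 0.01 , -0.017, -0.01 , -0.002, -0.055, -0.005]), 'joint_torque': array([-0.0000e+00, -3.9067e+01,  1.8741e+01,  4.2200e+00,  1.1000e-02,
       -0.0000e+00]), 'position': array([0.143, 0.608, 0.221]), 'tool_rot': array([-8.98710e+01,  5.00000e-03,  1.66764e+02]), 'force': array([ 0.777,  0.301, -0.066]), 'wrist_torque': array([-0.048, -0.   ,  0.021]), 'opening': np.float64(1.004)}
scene 361.1902794723341 361.1902794723341 314.51347774331276 198.5588064459157 [ 1.0523 -0.1116  0.6771] [37.897 -0.11  70.218] ['image', 'fx', 'fy', 'cx', 'cy', 'position', 'orientation', 'shot']
knob [([0.5527, 0.0823, 0.096], 0.45), ([0.6071, 0.0959, 0.0187], 0.29)]
throw [([0.5553, 0.0901, 0.0667], 0.63)]
door [([0.6087, 0.0949, 0.0219], 0.61)]
tip [([0.5572, 0.0972, 0.0677], 0.77)]
keeper [([0.6056, 0.0982, 0.0217], 0.68)]
brush [([0.5734, -0.0462, 0.0387], 0.98), ([0.6476, 0.0373, 0.0298], 0.44), ([0.6043, 0.1005, 0.0183], 0.26)]
pick [([0.647, 0.
[... 193 characters left out ...]
.35310623331094 367.35310623331094 317.6587742852779 199.87599260250505 [0.5299 0.0425 0.7791] [  9.312   0.969 -90.474] ['image', 'fx', 'fy', 'cx', 'cy', 'position', 'orientation', 'shot']
knob [([0.5414, 0.0944, 0.1035], 0.49), ([0.5591, 0.1071, 0.016], 0.26)]
throw [([0.5656, 0.117, 0.0482], 0.56)]
door [([0.5633, 0.1079, 0.0221], 0.83)]
tip [([0.5659, 0.1173, 0.0482], 0.73)]
keeper [([0.561, 0.1025, 0.021], 0.66)]
brush [([0.563, -0.0358, 0.0354], 0.88), ([0.5442, 0.0974, 0.1016], 0.51)]
pick [([0.6396, 0.0416, 0.0301], 0.54), ([0.5621, 0.1047, 0.0161], 0.42)]
tape [([0.6349, 0.3212, 0.0252], 0.58)]
channel [([0.5624, 0.1051, 0.0173], 0.61)]
catch_range [([0.5602, 0.1032, 0.0202], 0.76)]
```

View pics/scene1.png

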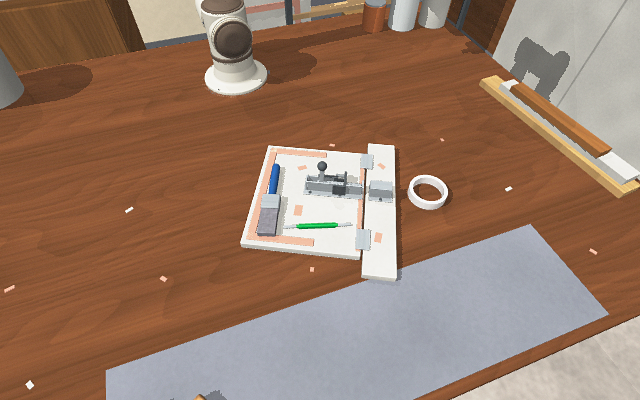

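View pics/top1.png

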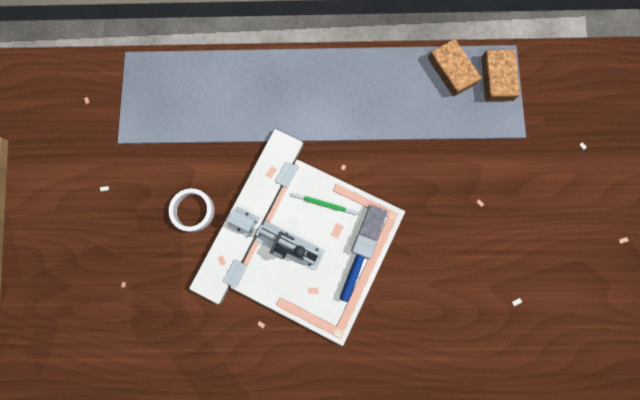

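The scene view shows the knob at about (322,166), the channel around (335,186) and the keeper at (380,188). In the top view the bolt is around (290,245), the keeper at (242,220), and the brush and pick are either side of the bolt. The networks' positions from the two cameras differ by about 12 mm, so I'll zoom in and triangulate.

```bash
cat > h.py <<'E'
import numpy as np,cv2
from scipy.spatial.transform import Rotation as R
def cam(f):
    return np.array(f["position"]),R.from_euler("xyz",f["orientation"],degrees=True).as_matrix()
def ray(f,u,v):
    p,M=cam(f); d=M@np.array([(u-f["cx"])/f["fx"],-(v-f["cy"])/f["fy"],-1]); return p,d/np.linalg.norm(d)
def onz(f,u,v,z):
    p,d=ray(f,u,v); return p+d*(z-p[2])/d[2]
def tri(f1,a,f2,b):
    p,d=ray(f1,*a);q,e=ray(f2,*b)
    t=np.linalg.lstsq(np.c_[d,-e],q-p,rcond=None)[0]
    x,y=p+d*t[0],q+e*t[1]; return (x+y)/2,np.linalg.norm(x-y)
def proj(f,X):
    p,M=cam(f); c=M.T@(np.array(X)-p); return np.array([f["cx"]+f["fx"]*c[0]/-c[2],f["cy"]-f["fy"]*c[1]/-c[2]])
E
python3 - <<'E'
import cv2
for n,(x0,x1,y0,y1) in {"scene":(290,410,140,220),"top":(220,340,195,275)}.items():
    im=cv2.imread(f"pics/{n}1.png")[y0:y1,x0:x1]
    im=cv2.resize(im,None,fx=6.5,fy=6.5,interpolation=cv2.INTER_CUBIC)
    for k in range(0,120,10): 
        cv2.putText(im,str(x0+k),(int(k*6.5),8),0,.3,(0,0,255));cv2.line(im,(int(k*6.5),10),(int(k*6.5),16),(0,0,255))
    for k in range(0,80,10): cv2.putText(im,str(y0+k),(0,int(k*6.5)+4),0,.3,(0,0,255))
    cv2.imwrite(f"pics/{n}1z.png",im)
E
```

```text
(no output)
```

View pics/scene1z.png

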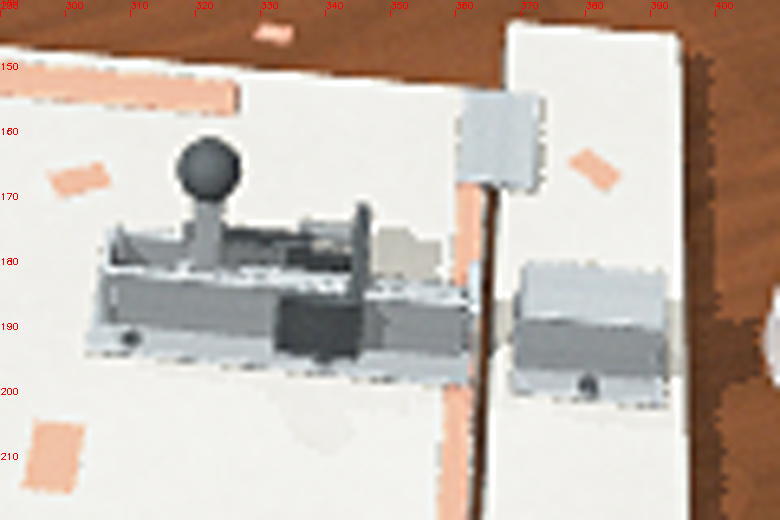

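View pics/top1z.png

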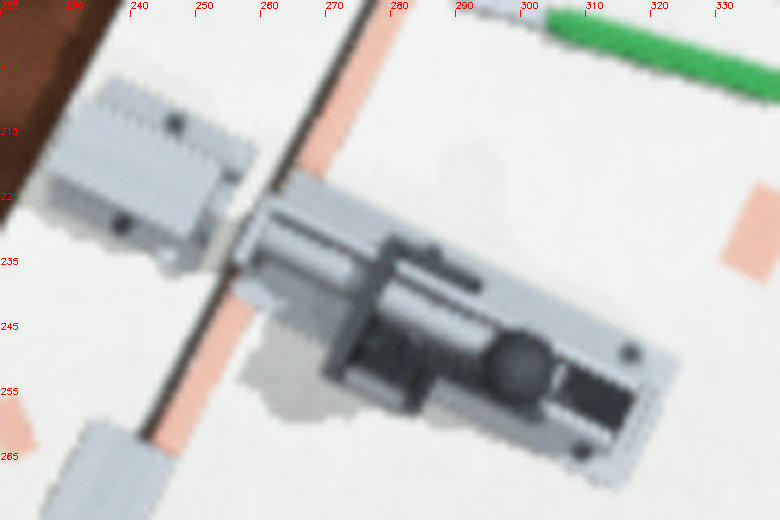

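The zooms show the knob at about (321.7,165.6) in scene and (299.4,251.3) in top. The far wall (fin) across the channel lies ahead of it. Next I'll triangulate the knob and fit the door's yaw from the stile edges.

Run:
```python
from workcell import env
from h import *
T=env.grab_frame("top");S=env.grab_frame("scene")
for thing in ["knob","throw"]:
  for n,f in (("top",T),("scene",S)):
    for d in env.trace(f,thing)[:1]:
        ys,xs=np.nonzero(d["mask"]);print(thing,n,round(d["score"],2),xs.size,xs.min(),xs.max(),ys.min(),ys.max(),xs.mean().round(2),ys.mean().round(2))
k,e=tri(T,(299.4,251.3),S,(321.7,165.6));print("knob",k.round(4),e.round(4))
# points top
for z,pts in {0.020:[(275,129.5),(190,289)],}.items():
    P=[onz(T,*p,z) for p in pts];d=P[0]-P[1];print(np.round(P,4),"len",np.linalg.norm(d),"yaw of door x",np.degrees(np.arctan2(d[1],d[0])))
def z2(X,Y,x0,y0): return (x0+(X+.5)/6.5-.5,y0+(Y+.5)/6.5-.5)
for nm,a,b,z in [("gapline",(372,0),(148,437),.02),]:
    P=[onz(T,*z2(*p,220,195),z) for p in (a,b)];d=P[0]-P[1];print(nm,np.degrees(np.arctan2(d[1],d[0])))
im=T["image"];g=cv2.cvtColor(im,cv2.COLOR_BGR2GRAY)
L=cv2.createLineSegmentDetector().detect(g)[0][:,0]
for l in L:
    P=[onz(T,l[0],l[1],.02),onz(T,l[2],l[3],.02)];d=P[1]-P[0];n=np.linalg.norm(d)
    if n>.06 and 180<l[0]<410 and 120<l[1]<350: print(l.round(1),n.round(3),(np.degrees(np.arctan2(d[1],d[0]))%180).round(2))
L=cv2.createLineSegmentDetector().detect(cv2.cvtColor(S["image"],cv2.COLOR_BGR2GRAY))[0][:,0]
for l in L:
    P=[onz(S,l[0],l[1],.02),onz(S,l[2],l[3],.02)];d=P[1]-P[0];n=np.linalg.norm(d)
    if n>.06 and 230<l[0]<410 and 135<l[1]<290: print("S",l.round(1),n.round(3),(np.degrees(np.arctan2(d[1],d[0]))%180).round(2))
```

```text
knob top 0.65 118 293 304 245 256 298.25 250.49
knob scene 0.57 169 316 326 161 181 321.15 170.16
throw top 0.91 418 259 306 228 256 284.28 242.44
throw scene 0.71 210 317 360 161 185 328.17 174.24
knob [0.5464 0.0879 0.0964] 0.0007
[[0.81   0.1455 0.02  ]
 [0.4744 0.3144 0.02  ]] len 0.37578234457582044 yaw of door x -26.724692424651955
gapline -26.502746586030856
[274.  128.6 188.8 287.2] 0.375 153.12
[226.4 285.1 341.5 345.2] 0.259 63.11
[189.6 289.  217.8 303.8] 0.066 63.31
[405.  210.6 296.6 158.7] 0.253 63.15
[342.9 344.9 405.  211. ] 0.296 153.1
[258.6 225.9 280.4 183.7] 0.099 153.28
[335.1 299.4 354.2 253.1] 0.1 156.16
[283.7 187.8 264.3 223.8] 0.085 152.22
[355.6 215.6 303.4 200.8] 0.113 73.44
[270.2 224.  313.1 244.4] 0.099 64.29
[304.2 194.9 356.8 210.9] 0.115 72.27
[301.9 140.2 524.4 137. ] 0.475 90.05
[300.  140.7 275.3 128.7] 0.06 62.57
[387.  211.5 377.8 239.3] 0.061 159.85
[344.4 250.6 365.  206.5] 0.101 153.77
[360.6 204.5 332.1 191.3] 0.065 63.99
[338.2 338.  274.8 304.9] 0.141 63.06
[280.7 296.7 333.4 323.9] 0.118 63.21
[397.8 214.2 340.6 337.5] 0.273 153.22
[335.2
[... 294 characters left out ...]
.8] 0.082 158.74
S [362.7 249.3 360.6 275.7] 0.06 151.48
S [267.8 144.6 239.4 242.3] 0.297 153.2
S [350.7 226.7 284.4 229.3] 0.144 72.93
S [268.9 192.  272.5 165.2] 0.086 158.65
S [240.9 245.3 358.4 258.4] 0.246 63.1
S [284.3 224.4 336.9 222. ] 0.115 73.53
S [273.6 231.8 278.6 195.7] 0.099 157.48
S [367.6 279.  105.7 369.5] 0.485 90.11
S [359.6 275.6 393.4 278.8] 0.066 64.37
S [255.1 231.5 260.3 207.1] 0.066 155.83
S [325.7 157.6 278.1 153.2] 0.122 63.04
S [312.  246.2 275.5 242. ] 0.078 62.88
S [283.1 234.9 313.  238. ] 0.064 63.39
S [245.1 238.3 269.8 150.8] 0.265 153.15
S [354.6 248.1 356.1 223. ] 0.064 153.35
S [286.9 149.  318.1 151.7] 0.081 63.48
S [400.6 209.4 400.8 239.4] 0.08 152.17
```

Yaw is consistent at -26.88° in both views, and the knob height of 96 mm matches the expected 95. I'll overlay the axis model to check the handle's tilt and estimate where the far wall is.

```bash
cat >> h.py <<'E'
YAW=-26.88
a=np.radians(YAW); EX=np.array([np.cos(a),np.sin(a),0]);EY=np.array([-np.sin(a),np.cos(a),0]);EZ=np.array([0,0,1.])
K0=np.array([0.5464,0.0879,0.0955])
def W(dx,dy,z,K=K0): # door-axes offset from knob start in plane, absolute z
    return np.array([K[0],K[1],0])+EX*dx+EY*dy+EZ*z
E
python3 - <<'E'
from workcell import env
from h import *
T=env.grab_frame("top");S=env.grab_frame("scene")
for n,f,(x0,x1,y0,y1) in (("scene",S,(290,410,140,220)),("top",T,(220,340,195,275))):
    im=cv2.resize(f["image"][y0:y1,x0:x1],None,fx=6.5,fy=6.5,interpolation=cv2.INTER_CUBIC)
    pt=lambda X: tuple(int(round(q)) for q in ((proj(f,X)-[x0,y0]+.5)*6.5-.5))
    for dx in (-11,11): cv2.line(im,pt(W(dx/1e3,-.02,.052)),pt(W(dx/1e3,.1,.052)),(0,0,255),1)
    cv2.line(im,pt(W(0,-.02,.040)),pt(W(0,.16,.040)),(0,200,0),1)
    for i in range(0,110,10):
        p=pt(W(-.011,i/1e3,.054));cv2.circle(im,p,2,(255,0,255) if i%50 else (0,255,255),-1)
    cv2.imwrite(f"pics/{n}2z.png",im)
E
```

```text
(no output)
```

View pics/scene2z.png

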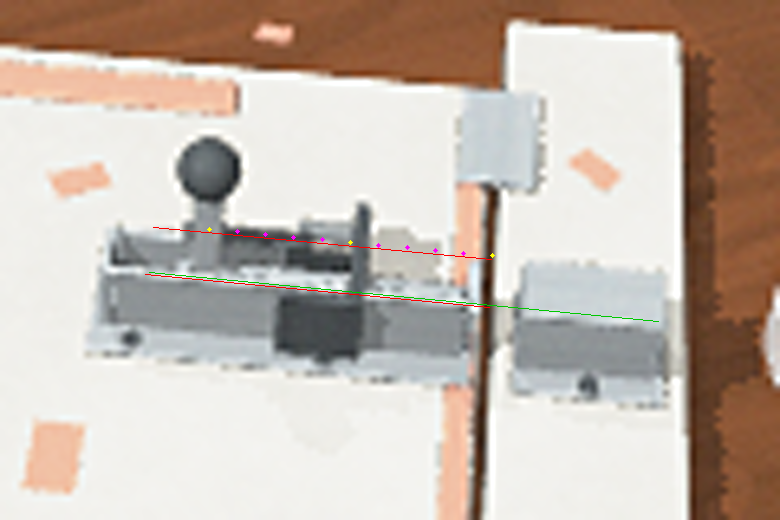

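View pics/top2z.png

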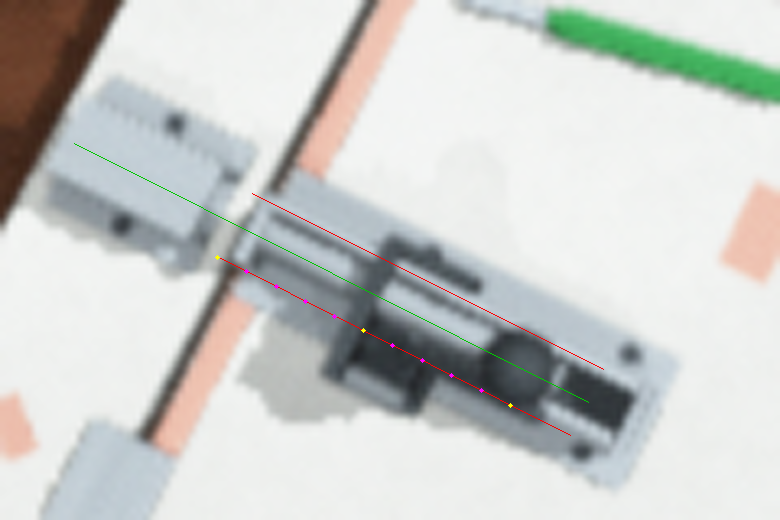

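The model fits to a few mm, and the far wall fin is about 45–50 mm ahead of the stem. I'll grip the knob lightly with the jaws along the rod, so the ball can roll between the pads, then slide it with force limits.

```bash
cat >> h.py <<'E'
ORI=[-90,0,180+YAW]
def st(env,tag=""):
    s=env.read_state();F=np.array(s["force"]);p=np.array(s["position"]);d=p-W(0,0,0)
    print(tag,"t%.2f"%s["clock"],"door dx,dy mm %.1f %.1f z %.1f"%(d@EX*1e3,d@EY*1e3,p[2]*1e3),"Fdoor %.1f %.1f %.1f"%(F@EX,F@EY,F[2]),"open %.3f"%s["opening"])
    return d@EX,d@EY,p[2],F@EX,F@EY,F[2]
E
python3 - <<'E'
from workcell import env
from h import *
env.gripper_to(0.62)
env.goto(W(-.001,0,.15),ORI);st(env,"above")
print(env.move_straight(W(-.001,0,.0815),rate=.08,force_limit=6));st(env,"down")
f=env.grab_frame("scene");cv2.imwrite("pics/s3.png",cv2.resize(f["image"][110:230,260:440],None,fx=4.4,fy=4.4,interpolation=cv2.INTER_CUBIC))
f=env.grab_frame("top");cv2.imwrite("pics/t3.png",cv2.resize(f["image"][170:290,210:390],None,fx=4.4,fy=4.4,interpolation=cv2.INTER_CUBIC))
E
```

```text
above t4.71 door dx,dy mm -1.3 0.8 z 150.1 Fdoor 0.7 0.1 0.1 open 0.619
False
down t5.72 door dx,dy mm -0.7 0.3 z 82.0 Fdoor -0.5 -0.1 0.6 open 0.621
```

View pics/s3.png

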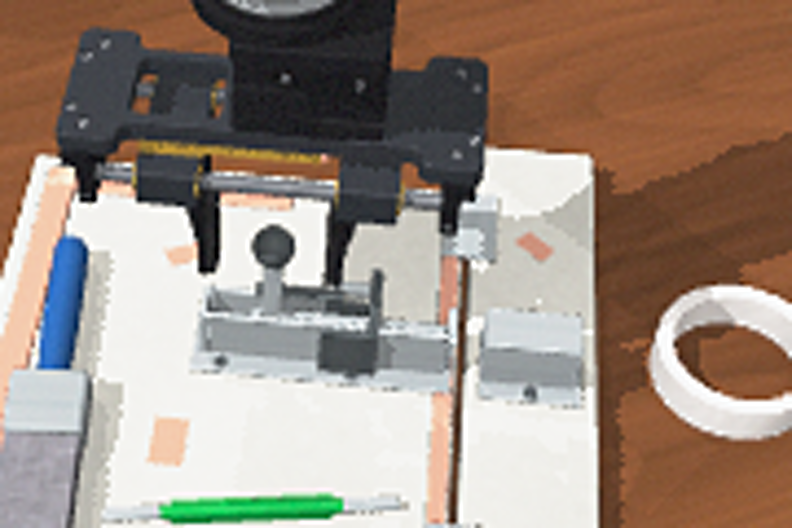

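View pics/t3.png

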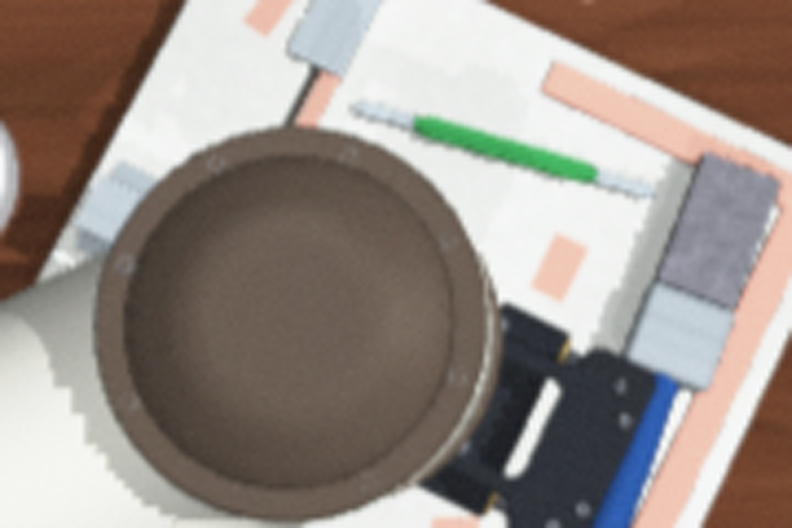

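The knob at (273,245) in the enlarged scene crop sits between the fingertips at (208,270) and (333,283). In the top view the arm hides the bolt. I'll check the tip projection, then grip.

Run:
```python
from workcell import env
from h import *
S=env.grab_frame("scene")
c=lambda X:((proj(S,X)-[260,110]+.5)*4.4-.5).round(0)
p=np.array(env.read_state()["position"])
print(c(p),c(p+EY*.027),c(p-EY*.027),c(K0))
env.gripper_to(0.0,grasp_force=6);st(env,"grip")
f=env.grab_frame("scene");cv2.imwrite("pics/s4.png",cv2.resize(f["image"][110:230,260:440],None,fx=4.4,fy=4.4,interpolation=cv2.INTER_CUBIC))
```

```text
[273. 265.] [326. 270.] [220. 260.] [272. 248.]
grip t6.53 door dx,dy mm -0.9 0.4 z 81.5 Fdoor -0.0 1.7 -0.5 open 0.243
```

View pics/s4.png

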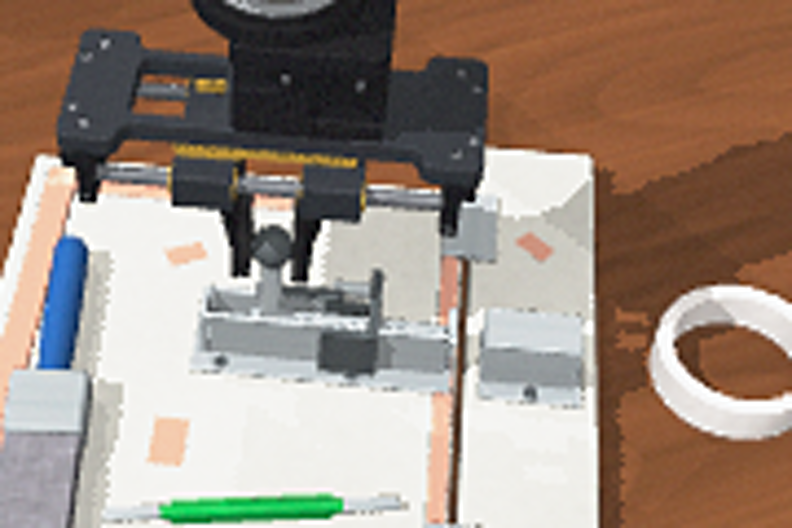

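The opening of 21 mm matches the 22 mm ball, so the knob is gripped. Now I'll slide it gently, with the last part slow and force-limited.

Run:
```python
from workcell import env
from h import *
z=.0815
r=env.move_straight(W(-.001,.026,z),rate=.03,force_limit=9);print(r);st(env,"A")
if not r:
    y=.026
    while y<.1:
        y+=.008
        r=env.move_straight(W(-.001,y,z),rate=.015,force_limit=6);s=st(env,"step")
        if r or abs(s[4])>8: break
    env.dwell(.1);st(env,"after")
```

```text
False
A t7.60 door dx,dy mm -1.1 26.4 z 81.5 Fdoor -0.3 -1.1 1.1 open 0.245
step t8.28 door dx,dy mm -1.0 34.2 z 81.5 Fdoor -1.6 -2.5 1.3 open 0.244
step t8.97 door dx,dy mm -1.0 42.3 z 81.5 Fdoor -1.3 -1.6 1.7 open 0.243
step t9.41 door dx,dy mm -1.2 46.5 z 81.4 Fdoor 0.5 -1.8 4.1 open 0.244
after t9.51 door dx,dy mm -1.3 46.4 z 81.4 Fdoor 0.4 0.1 4.6 open 0.245
```

Run:
```python
from workcell import env
from h import *
z=.0815
for k in range(2):
    r=env.move_straight(W(-.001,.0525,z),rate=.012,force_limit=6);print(r);st(env,"push")
    env.dwell(.1);st(env,"after")
f=env.grab_frame("scene");cv2.imwrite("pics/s5.png",cv2.resize(f["image"][130:220,280:415],None,fx=5.8,fy=5.8,interpolation=cv2.INTER_CUBIC))
```

```text
True
push t9.92 door dx,dy mm -1.7 46.4 z 81.3 Fdoor 0.4 -1.8 4.2 open 0.244
after t10.02 door dx,dy mm -1.7 46.4 z 81.4 Fdoor -0.2 -1.1 3.7 open 0.245
True
push t10.32 door dx,dy mm -1.9 46.4 z 81.3 Fdoor 0.8 -1.1 3.7 open 0.244
after t10.43 door dx,dy mm -1.9 46.4 z 81.3 Fdoor -0.1 -0.9 3.6 open 0.242
```

View pics/s5.png

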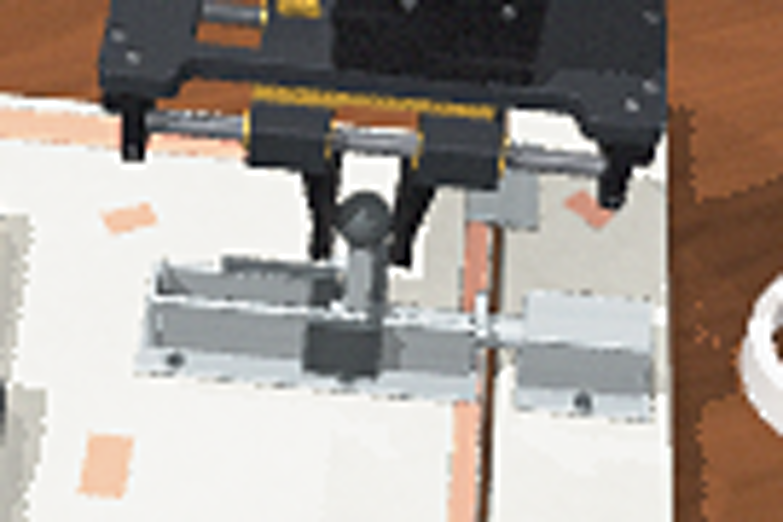

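The stop repeats three times at dy = 46.4 mm. The picture shows the stem against the fin, at about (375,290) in the crop, and the rod in the keeper. I'll back off 2 mm to the notch's middle and try turning in small force-limited steps.

```bash
cat >> h.py <<'E'
def arc(env,th,off,y,r=.055,ax=0.0,az=.040,drop=.014,n=1,lim=4,rate=.04):
    "off: radial,  ax: axis x in knob frame"
    rr=r+off
    return env.move_straight(W(ax-rr*np.sin(th),y,az+rr*np.cos(th)-drop),rate=rate,force_limit=lim)
E
python3 - <<'E'
from workcell import env
from h import *
env.gripper_to(0.0,grasp_force=3)
env.move_straight(W(-.0015,.0444,.0815),rate=.015,force_limit=7);st(env,"back")
env.dwell(.1);b=st(env,"base")
for th in (.1,.17,.24,.3):
    r=arc(env,th,0.0005,.0444,ax=0.0);s=st(env,"th %.2f %s"%(th,r))
    if r: break
E
```

```text
back t10.96 door dx,dy mm -1.5 45.2 z 81.4 Fdoor -0.3 3.0 0.6 open 0.251
base t11.06 door dx,dy mm -1.5 45.0 z 81.4 Fdoor -1.2 3.5 -0.3 open 0.246
th 0.10 False t11.31 door dx,dy mm -5.8 44.5 z 81.1 Fdoor 0.8 2.8 -0.5 open 0.242
th 0.17 False t11.56 door dx,dy mm -9.8 44.3 z 80.5 Fdoor -0.6 2.6 0.3 open 0.245
th 0.24 False t11.81 door dx,dy mm -13.7 44.2 z 79.8 Fdoor -0.9 3.7 0.1 open 0.250
th 0.30 False t12.06 door dx,dy mm -16.8 44.2 z 78.9 Fdoor -0.1 2.1 -0.4 open 0.249
```

It turns past the 0.17 rad of slot play with no resistance, so the stem is entering the notch. Continuing the arc with a low force limit.

Run:
```python
from workcell import env
from h import *
off=.0005
for th in (.42,.54,.66,.78,.90):
    r=arc(env,th,off,.0444,ax=0.0);s=st(env,"th %.2f %s"%(th,r))
    fr=-s[3]*np.sin(th)+s[5]*np.cos(th); off+=np.clip(.0002*fr,-.0004,.0004)
    print("  Frad %.1f Ftan %.1f"%(fr,-s[3]*np.cos(th)-s[5]*np.sin(th)))
    if r: break
f=env.grab_frame("scene");cv2.imwrite("pics/s6.png",cv2.resize(f["image"][130:220,280:415],None,fx=5.8,fy=5.8,interpolation=cv2.INTER_CUBIC))
```

```text
th 0.42 False t12.38 door dx,dy mm -23.3 44.2 z 76.4 Fdoor -0.9 2.3 -1.0 open 0.245
  Frad -0.6 Ftan 1.2
th 0.54 False t12.69 door dx,dy mm -29.1 44.2 z 73.2 Fdoor -0.6 2.8 -0.4 open 0.250
  Frad -0.0 Ftan 0.7
th 0.66 False t13.01 door dx,dy mm -34.5 44.2 z 69.4 Fdoor -2.0 1.0 -0.4 open 0.247
  Frad 0.9 Ftan 1.8
th 0.78 False t13.32 door dx,dy mm -39.5 44.3 z 65.1 Fdoor 0.2 0.6 -1.6 open 0.249
  Frad -1.3 Ftan 1.0
th 0.90 True t13.53 door dx,dy mm -42.7 44.2 z 61.3 Fdoor -0.7 1.9 -0.3 open 0.246
  Frad 0.4 Ftan 0.7
```

View pics/s6.png

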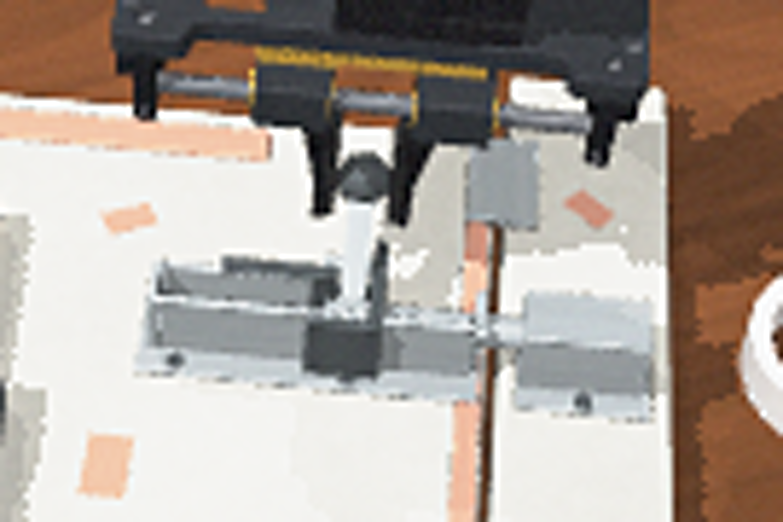

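The handle is partway down with the stem beside the fin. The stop looks like force noise, since the residual force is about 0. Retrying gently.

Run:
```python
from workcell import env
from h import *
off=.0005;trips=0;th=.87
while th<1.34:
    th+=.06
    r=arc(env,th,off,.0444,ax=0.0,lim=4,rate=.025);s=st(env,"th %.2f %s"%(th,r))
    fr=-s[3]*np.sin(th)+s[5]*np.cos(th); ft=-s[3]*np.cos(th)-s[5]*np.sin(th)
    off+=np.clip(.0002*fr,-.0004,.0004)
    print("  Frad %.1f Ftan %.1f"%(fr,ft))
    if r:
        trips+=1; th-=.06
        if trips>=2: break
```

```text
th 0.93 False t13.88 door dx,dy mm -44.6 44.2 z 59.0 Fdoor 0.3 -0.0 -1.5 open 0.243
  Frad -1.1 Ftan 1.0
th 0.99 False t14.17 door dx,dy mm -46.5 44.2 z 56.1 Fdoor -0.1 0.4 -0.4 open 0.245
  Frad -0.1 Ftan 0.4
th 1.05 False t14.45 door dx,dy mm -48.2 44.2 z 53.2 Fdoor -1.0 0.3 -0.3 open 0.243
  Frad 0.8 Ftan 0.7
th 1.11 False t14.73 door dx,dy mm -49.7 44.3 z 50.3 Fdoor 1.1 0.5 -1.2 open 0.247
  Frad -1.5 Ftan 0.6
th 1.17 False t15.02 door dx,dy mm -51.0 44.2 z 47.2 Fdoor -1.0 -0.1 -1.9 open 0.245
  Frad 0.2 Ftan 2.1
th 1.23 False t15.30 door dx,dy mm -52.2 44.2 z 44.1 Fdoor -0.3 -0.7 -2.0 open 0.248
  Frad -0.4 Ftan 2.0
th 1.29 True t15.53 door dx,dy mm -52.9 44.2 z 41.2 Fdoor 0.1 -0.1 3.4 open 0.246
  Frad 0.9 Ftan -3.3
th 1.29 False t15.78 door dx,dy mm -52.9 44.3 z 41.4 Fdoor 0.9 -2.1 3.1 open 0.247
  Frad 0.0 Ftan -3.2
th 1.35 False t16.06 door dx,dy mm -53.9 44.2 z 38.0 Fdoor 2.1 -2.2 3.3 open 0.250
  Frad -1.3 Ftan -3.7
```

Contact with the seat came at a knob height of about 55 mm (about 57 expected), and Fz rose to +3.4 N. After that the ball slipped in the light grip. I'll look before letting go.

Run:
```python
from workcell import env
from h import *
env.move_straight(W(-.0535,.0443,.0415),rate=.03,force_limit=6);st(env,"relax")
env.gripper_to(0.5);st(env,"open")
f=env.grab_frame("scene");cv2.imwrite("pics/s7.png",cv2.resize(f["image"][130:220,280:415],None,fx=5.8,fy=5.8,interpolation=cv2.INTER_CUBIC))
```

```text
relax t16.32 door dx,dy mm -53.3 44.3 z 41.4 Fdoor 3.7 -1.2 -0.7 open 0.246
open t17.03 door dx,dy mm -53.5 44.3 z 41.5 Fdoor 0.8 0.1 -0.0 open 0.501
```

View pics/s7.png

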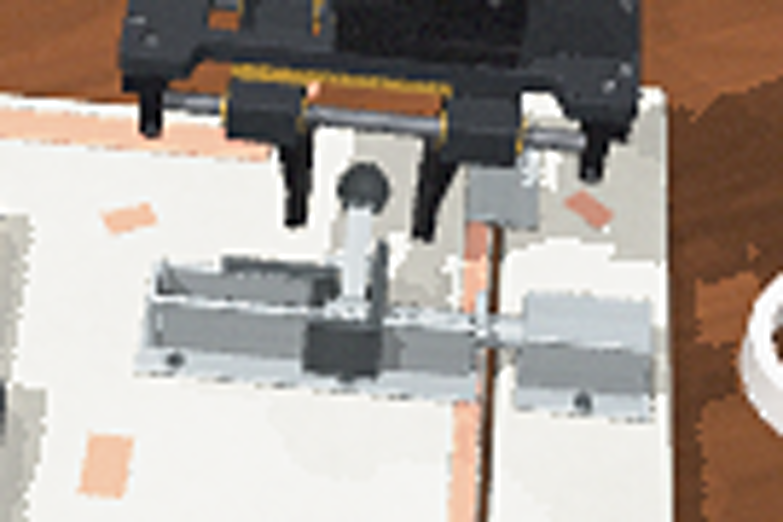

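The knob at (363,187) in the crop is free of the fingers. The upward relax move may have dragged it up a little, so I'll retreat, measure, and re-seat it with a light press from above.

Run:
```python
from workcell import env
from h import *
env.move_straight(W(-.0535,.0443,.105),rate=.12,force_limit=6);st(env,"up")
S=env.grab_frame("scene")
cv2.imwrite("pics/s8.png",cv2.resize(S["image"][130:220,280:415],None,fx=5.8,fy=5.8,interpolation=cv2.INTER_CUBIC))
c=lambda X:((proj(S,X)-[280,130]+.5)*5.8-.5).round(0)
for th in (1.1,1.15,1.2,1.25,1.3): print(th,c(W(-.055*np.sin(th),.044,.04+.055*np.cos(th))))
env.gripper_to(0.0)
r=env.move_straight(W(-.0535,.044,.075),rate=.06,force_limit=4);st(env,"near %s"%r)
if not r:
    r=env.move_straight(W(-.0535,.044,.060),rate=.012,force_limit=4);st(env,"press %s"%r)
env.dwell(.1);st(env,"hold")
S=env.grab_frame("scene")
cv2.imwrite("pics/s9.png",cv2.resize(S["image"][130:220,280:415],None,fx=5.8,fy=5.8,interpolation=cv2.INTER_CUBIC))
```

```text
up t17.77 door dx,dy mm -53.9 43.8 z 104.5 Fdoor -0.1 -0.4 -0.6 open 0.500
1.1 [364. 184.]
1.15 [364. 186.]
1.2 [364. 189.]
1.25 [364. 191.]
1.3 [363. 194.]
near False t19.44 door dx,dy mm -53.4 44.1 z 74.8 Fdoor -0.1 0.0 0.6 open 0.006
press True t20.15 door dx,dy mm -53.9 44.0 z 67.9 Fdoor -0.6 -0.1 4.2 open 0.006
hold t20.25 door dx,dy mm -53.9 44.0 z 67.9 Fdoor -1.6 1.0 3.4 open 0.008
```

View pics/s8.png

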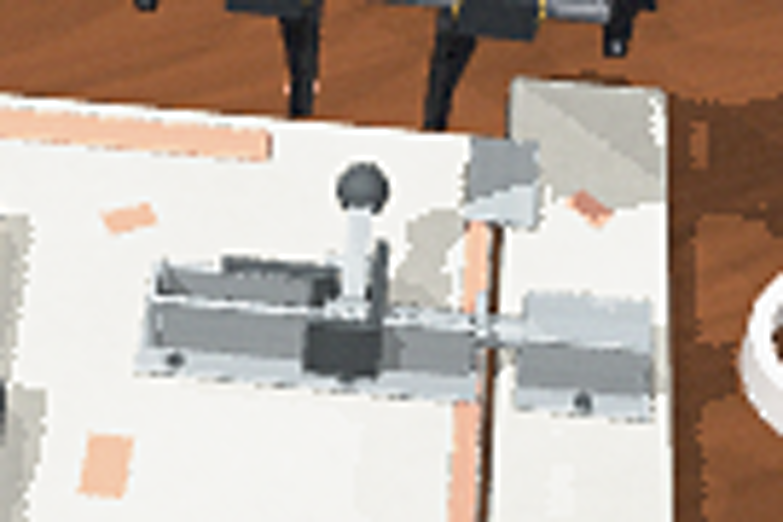

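View pics/s9.png

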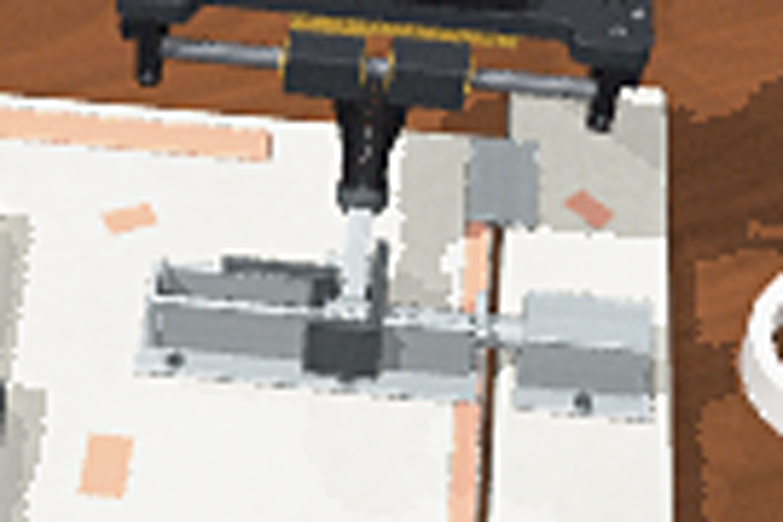

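The press met a firm stop at a knob-top height of 67.9 mm, which puts the knob's centre at 57 mm, exactly the seated height. Now I'll retreat clear and check everything from above.

Run:
```python
from workcell import env
from h import *
env.move_straight(W(-.0535,.044,.16),rate=.12);st(env,"up")
env.goto([0.30,0.45,0.25],ORI)
T=env.grab_frame("top");S=env.grab_frame("scene")
for n,f in (("top",T),("scene",S)):
  for t in ("brush","pick","tape"):
    d=env.search_frame(f,t)[:1]; print(n,t,[np.round(x["xyz"],4).tolist() for x in d])
cv2.imwrite("pics/t10.png",cv2.resize(T["image"][120:345,150:450],None,fx=2.6,fy=2.6,interpolation=cv2.INTER_CUBIC))
cv2.imwrite("pics/s10.png",cv2.resize(S["image"][130:220,280:415],None,fx=5.8,fy=5.8,interpolation=cv2.INTER_CUBIC))
for n,f in(("top",T),("scene",S)):
  a=cv2.absdiff(f["image"],cv2.imread(f"pics/{n}1.png")).max(2)
  print(n,"knob proj seated",proj(f,W(-.0522,.044,.0573)).round(1))
st(env)
```

```text
up t21.23 door dx,dy mm -54.0 43.4 z 159.0 Fdoor 0.3 0.2 -0.1 open 0.006
top brush [[0.5622, -0.0366, 0.0365]]
top pick [[0.643, 0.0427, 0.0265]]
top tape [[0.633, 0.3216, 0.0259]]
scene brush [[0.5743, -0.0439, 0.0421]]
scene pick [[0.648, 0.0409, 0.0276]]
scene tape [[0.6449, 0.324, 0.0205]]
top knob proj seated [268.2 265.9]
scene knob proj seated [342.3 162.6]
 t23.04 door dx,dy mm -383.1 211.5 z 249.9 Fdoor 0.1 -0.7 0.2 open 0.003
```

View pics/t10.png

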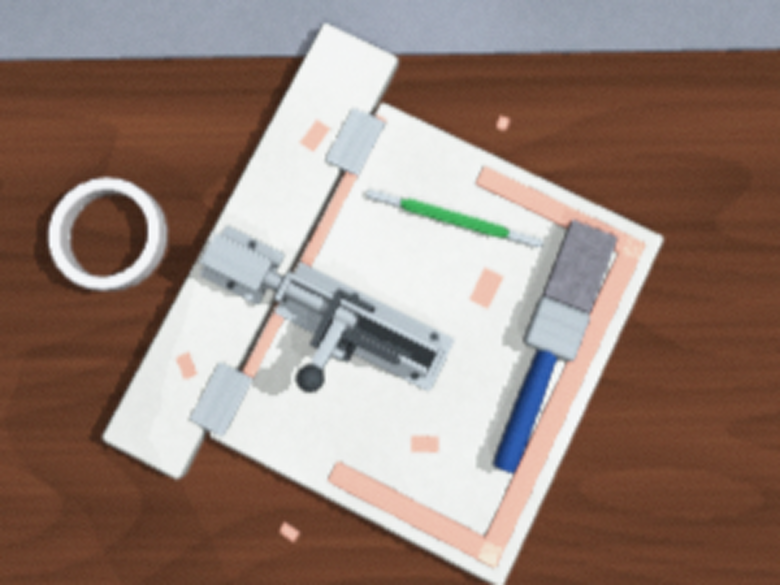

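View pics/s10.png

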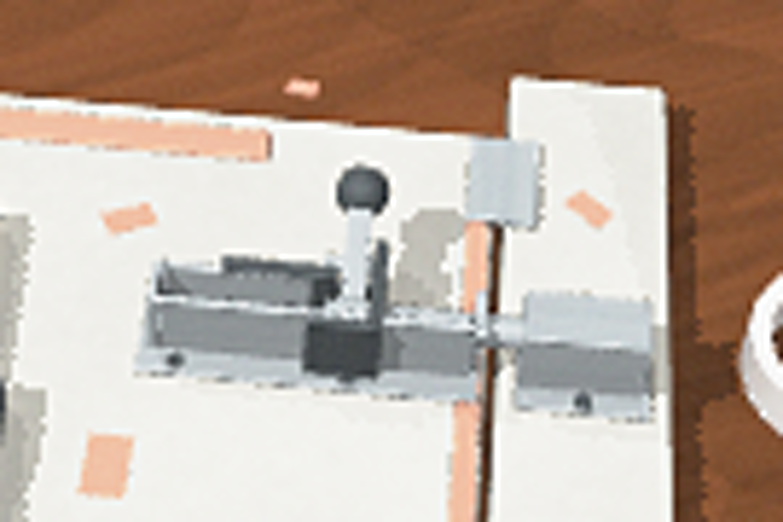

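The top view shows the handle down in the notch with the knob at about (269.2,265.2), against (268.2,265.9) predicted for seated. The rod is in the keeper, and the brush, pick and tape have not moved. Handing in.

Run:
```python
from workcell import env
env.close_job(); print("done")
```

```text
the job is handed in; nothing more can be done
done
```

The bolt is fully home in the keeper, and the handle is turned down into the notch, resting on its seat. I let go and handed the job in at about 23 s, with the arm clear of everything.

- **Slide:** With a light grip on the knob, the bolt slid 46 mm until the stem met the notch's far wall. That stop repeated three times, each ended by a 6 N limit. I then backed off about 2 mm to the notch's middle.
- **Turn:** I turned the handle down in small steps with a 4 N limit. It met no resistance until it reached the seat.
- **Last checks:** A final 4 N press met a firm stop with the knob's centre at 57 mm, the height expected when seated. The pictures show the rod in the keeper and the knob within about 1 pixel (2 mm) of its seated position. The brush, pick and tape stayed within the networks' scatter of where they started.

**Deviations:**
- The turn stopped once at about 0.87 rad on what looked like force noise, and carried on at the same limit.
- At the seat the ball slipped about 3 mm in the grip at 3–4 N. Easing off before letting go may have lifted the handle slightly, which is why I pressed it down again.
- The two cameras' network positions for the knob differed by about 12 mm. I used my own triangulation instead, which agreed to 0.7 mm.

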